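# Sanding pass along the fence with a push stick

### The arm

A 6-joint arm with a two-finger parallel gripper is mounted at the origin on the work surface. World frame = base frame: x ahead of the robot, y to its left, z up, the work surface at z = 0. Lengths are in mm, angles in rad, forces in N, time in s.
With the tool pointing down it reaches from about 350 to 875 mm from the base axis. Payload 4.2 kg.
Tool frame: the origin (TCP) lies midway between the tips of the shut fingers; the grasp point (between the pads) lies 19 mm behind it (arm.grasp_offset is the distance from the TCP to the grasp point, in mm); z points along the fingers, y is the direction in which the jaws open and shut (so a half turn about z gives the same grasp; the last joint's range is limited). The gripper opens to 85 mm and grips with 20 to 120 N. Pads are 22 mm wide; open, the fingers measure 114 mm over their backs; the gripper's body (76 mm by 85 mm) begins 54 mm behind the grasp point. The pads swing forward as they close: fully open they stand 13 mm farther back than shut.
Start: joints at [1.384, 0.385, 0.008, 0, -1.194, -0.259], TCP at [269.454, 563.909, 231.312] pointing down, gripper open.
Joint ranges: [-3.14, 3.14], [-1.21, 2.06], [-1.07, 1.41], [-3.16, 2.05], [-2.99, -0.16], [-3.1, 3.1]. Speed limits (rad/s): [2.79, 2.79, 3.14, 3.14, 3.14, 3.14].

### API

Orientations are given as a unit quaternion [x, y, z, w].
In Python, from bench import arm gives the robot as it stands.
- The arm moves only by the tool move_arm, never from a script. Its argument "moves" is a list of rows, each an object with "gripper": the gripper's target within -1 to 1 (fully open at 1, half-way at 0, shut at -1); "xyz": the shift along the tool's x, y, z in cm, a list of three; "angular": the turn, a rotation vector about the tool's x, y, z in rad, a list of three. In form: [{"gripper": gripper, "xyz": [dx, dy, dz], "angular": [wx, wy, wz]}, ...]. A call has 1 to 10 rows; each row is the pose to reach, as a shift and turn from the pose commanded when the call began, along the tool's axes at that moment; what a row does not reach only later rows make up. A row lasts 1/8 s, in which the tool goes at most 62.5 mm and 10.7 degrees, less where a joint would pass 70% of its speed; a pose out of reach is approached as far as the arm can. A call with a gripper value outside its range is refused whole. The fingers move at their own pace and stop on an object; the grip force is fixed at half the most. Time passes only in rows, so rows that repeat a pose let the fingers close. It gives the time, the measured TCP pose, the force and the opening at its end, in the units of the state.
- arm.read_state(): the state, without advancing time (a new reading comes with each control period).
- arm.get_image(name): name is "side" or "top" or "wrist"; returns (picture, depth): 480x640x3 uint8, blue, green, red; 480x640 float32, mm along the optical axis (not along the pixel's ray), 0 where there is no reading.
- arm.get_calibration(name): a dict with "camera_matrix" (3x3 intrinsics, pixels), "k1" (the pictures are not rectified: a ray, as slopes to the right and down, at radius r is drawn at 1 + k1 r^2 times it, then the intrinsics apply), "R" (3x3) and "t" (3): a world point X has camera coordinates R X + t. Camera axes: x right, y down, z forward; pixel columns grow to the right and rows downward; lengths in mm; the calibration is good to about 2 mm. A picture is of the moment at which its call begins: read the wrist's pose just before it. get_calibration takes no time and is no camera call; for the wrist camera it gives the pose at the moment of the call.
- arm.job_done(): hands the job in, once; it reports no verdict.
The state is a dict: "clock": time; "joints": joint angles; "joint_vel": joint speeds; "joint_efforts": joint torques, N m; "position": TCP position; "ee_rot": TCP orientation; "contact_force": force on the tool from outside, world axes, zero at the start; "wrist_torque": the same for the moment, N m; "gripper_width": finger opening in mm.
Only numpy, scipy, OpenCV 4.12 (cv2) and the standard library are available. Lean on these libraries where they do the work, as an engineer would, in place of code of your own. Each camera call takes 0.05 s, during which the arm holds its last target. There are 200 camera calls.

### The job

Take the push stick from its rest and use it to bring the sanding sled flat against the dark face of the fence rail, then feed it slowly along the rail, keeping it lightly but surely pressed there all the way, until it is home against the red stop. Keep the gripper itself off the sled, never force the sled hard against fence or stop, and lay the stick back in its rest; leave everything else alone.

Things in the scene. Friction and masses are not known exactly. Their poses are not given: they have to be found in the camera images.
- board: plywood jig board, fixed, 170 x 420 x 12 mm, lying on the table at a varying place and yaw. Origin at the centre of its underside; its +y is the feed direction, its +x points to the fence; its top is 12 mm above the table. A feed of 20 to 50 mm/s suits it; squaring the sled up to the rail is best done at 10 to 15 mm/s.
- fence: fixed steel bracket of the adjustable fence; it carries the wooden rail (20 mm thick, 420 long, 45 high). Origin on the board's top at mid-length; +y feed, +x away from the sled. The rail's dark face is NOT exactly measured: it stands 0 to 16 mm out from this frame's plane x = 0 towards the sled (-x) and is skewed up to 0.02 rad. It is stiff: find it by touch, keep a side force of 3 to 8 N.
- feeler (a joint): brass feeler dome in the rail's face, 100 mm past its middle in feed direction: 0 when it stands out 3 mm, 0.003 m when a sled lying flat on the rail presses it flush; very light spring (under 0.2 N). The sled covers it over the last few centimetres.
- stop: red rigid stop block fixed against the fence, set at varying places along it: 60 (across) x 30 (along y) x 40 mm high. Origin at its underside, on the plane x = 0 of the fence's frame, mid-length: its face towards the sled is at y = -15 mm; +y is the feed direction. Meet it gently, with under 15 N.
- sled: loose sanding sled: sharp-edged wooden block 44 (its x, across) x 100 (its y, feed direction) x 56 mm high, steel plate on top to 64 mm; 0.34 to 0.61 kg. Origin at the centre of its underside. Starts clear of the rail, slightly turned, 150 to 230 mm short of the stop; flush, its centre is 22 mm from the rail's face; home: y = -65 mm in the stop's frame. It must be squared to the rail before the last 120 mm of its way.
- sled_corner (a point): the sled's rear outer upright edge (behind, and away from the fence), 32 mm above the board: the place for the push stick's mouth. Axes as the sled's.
- stick: loose push stick, 0.13 kg: blue bar 24 mm wide (y), 24 high (z), from x = -140 to +105 mm; origin at the centre of its underside, below the place to grip it, across its width. Its yellow head at +x is a V-mouth. For pushing hold it level, its mid-height about 44 mm above the table, turned 45 degrees between the feed direction and the direction into the fence.
- stick_mouth (a point): inner apex of the push stick's 90 degree V-mouth, at x = 115, y = 0, z = 12 mm in the stick's frame; axes as the stick's. From it two prongs, 10 mm thick and 24 high, run with their inner faces 28 mm along the stick's (+1, +1) and (+1, -1); the mouth takes the sled's rear outer corner, one prong behind the sled, one along its outer side. A prong's end can also push.
- rest: fixed stand for the push stick: base 190 x 75 x 6 mm, two grey saddles at x = +-75 mm, each 24 mm long, seats 30 mm above the table, lips 10 mm higher with 36 mm between them (6 mm play each side of the stick). Origin at the centre of its underside; the stick lies along its x, head to +x, its origin 30 mm above the rest's.
- palette: white paint palette, lying flat; a bystander to leave alone; origin at its underside
- water_mug: blue ceramic mug; a bystander to leave alone; origin at its underside
- paint_red_bottle: red paint bottle; a bystander to leave alone; origin at its underside
- paint_green_bottle: green paint bottle; a bystander to leave alone; origin at its underside
- gesso_jar: white jar; a bystander to leave alone; origin at its underside
- flat_brush: paint brush lying flat; a bystander to leave alone; origin at its underside
- cork_block: loose cork block; a bystander to leave alone; origin at its underside
Not all that is in view belongs to the job. What is shaped like the rest but blue is not meant.

How it is judged:
By the outcome, as a careful person would: the job done as asked, in the order asked, and still so for the second after the job is handed in, with the robot touching nothing.
It also fails if it takes over 72 s, if anything falls off the work surface, if the arm or the gripper's body presses on something with over 40 N, if the wrist force passes 120 N, or if a joint passes its speed limit or range.

## Working session

There is one attempt and no reset: what is moved stays moved. The work goes in short steps, Python scripts to look and compute and a tool call to move; the robot and the scene stay as the last step left them, time stands still between calls to the robot, and variables do not carry over. Pictures are saved under pics/ and viewed, about 8 in all and at most 12, crops included, and the job is handed in when it is done.

Besides the shell and the picture viewer there is one more tool, called after "Emit:" by a JSON object that holds its "fn" and its "kwargs". move_arm: Moves the arm, as the interface text tells. Its arguments: {"type":"object","properties":{"moves":{"type":"array","items":{"type":"object","properties":{"gripper":{"type":"number"},"xyz":{"type":"array","items":{"type":"number"}},"angular":{"type":"array","items":{"type":"number"}}}}}},"required":["moves"]}

```bash
mkdir -p pics; ls; python3 - <<'E'
from bench import arm
import cv2,numpy as np
s=arm.read_state();print(s)
for n in("top","side"):
    im,d=arm.get_image(n);cv2.imwrite(f"pics/{n}0.png",im);np.savez(f"{n}0.npz",im=im,d=d)
    c=arm.get_calibration(n);print(n,c)
E
```

```text
pics
{'clock': 0.0, 'joints': array([ 1.38358441e+00,  3.85550517e-01,  6.63367163e-03, -5.12275192e-04,
       -1.19399580e+00, -2.58574634e-01]), 'joint_vel': array([ 0.00082498,  0.00025791,  0.00103417,  0.00013524, -0.0010695 ,
       -0.00016483]), 'joint_efforts': array([-2.56442881e-04, -3.92290592e+01,  1.88396984e+01,  4.18603823e+00,
       -4.68166181e-03, -4.35892176e-06]), 'position': array([269.22204451, 563.39781903, 230.22632794]), 'ee_rot': array([ 9.75240500e-01, -2.21144275e-01, -2.00168793e-04,  1.06597697e-03]), 'contact_force': array([-0.03638421,  0.71080493,  0.52297947]), 'wrist_torque': array([ 0.00115882, -0.00981386, -0.02411578]), 'gripper_width': 85.28742795970844}
top {'camera_matrix': array([[519.43255629,   0.        , 319.33722346],
       [  0.        , 519.43255629, 231.87558585],
       [  0.        ,   0.        ,   1.        ]]), 'k1': -0.08727415709245681, 'R': array([[-0.00803045, -0.99974266, -0.02121609],
       [-0.98105313,  0.0119839 , -0.19336789],
       [ 0.19357238,  0.01926128, -0.9808969 ]]), 't': array([  52.51270637,  537.05700906, 1547.29307309])}
side {'camera_matrix': array([[621.14397448,   0.        , 316.46126718],
       [  0.        , 621.14397448, 236.53088126],
       [  0.        ,   0.        ,   1.        ]]), 'k1': -0.15754099943816863, 'R': array([[-9.98425051e-01, -5.60957420e-02, -8.28286598e-04],
       [-3.02100998e-02,  5.50020573e-01, -8.34604529e-01],
       [ 4.72733350e-02, -8.33265046e-01, -5.50848976e-01]]), 't': array([ 521.8440815,   74.9338509, 1523.1914764])}
```

View pics/top0.png

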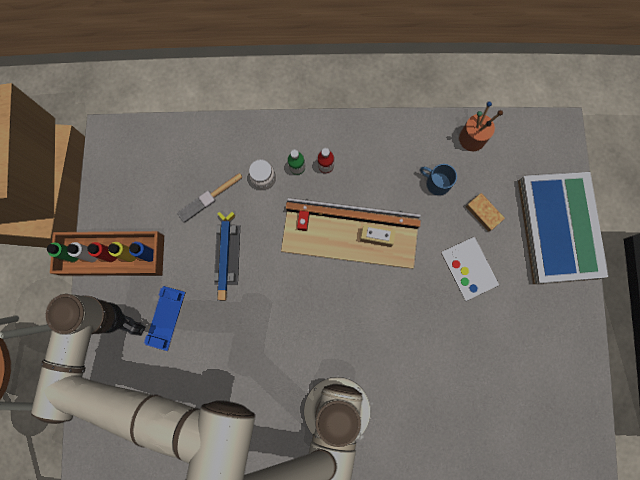

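View pics/side0.png

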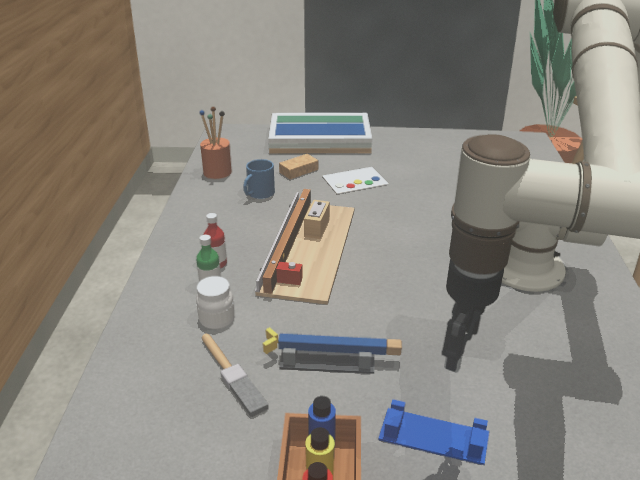

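```bash
cat > h.py <<'E'
from bench import arm
import cv2,numpy as np
from scipy.spatial.transform import Rotation as Ro
np.set_printoptions(precision=2,suppress=True)
def cast(c,uv,z):
    uv=np.asarray(uv,float).reshape(-1,1,2)
    n=cv2.undistortPoints(uv,c["camera_matrix"],np.array([c["k1"],0,0,0.]))[:,0]
    d=np.c_[n,np.ones(len(n))]@c["R"]; o=-c["R"].T@c["t"]
    return o+d*((z-o[2])/d[:,2])[:,None]
def proj(c,X):
    X=np.asarray(X,float).reshape(-1,3)
    return cv2.projectPoints(X,cv2.Rodrigues(c["R"])[0],c["t"],c["camera_matrix"],np.array([c["k1"],0,0,0.]))[0][:,0]
def mask(im,lo,hi,roi):
    h=cv2.inRange(cv2.cvtColor(im,cv2.COLOR_BGR2HSV),lo,hi);m=np.zeros_like(h);x0,y0,x1,y1=roi
    m[y0:y1,x0:x1]=h[y0:y1,x0:x1];return m
def rect(m,c,z):
    k=max(cv2.findContours(m,cv2.RETR_EXTERNAL,cv2.CHAIN_APPROX_NONE)[0],key=cv2.contourArea)
    P=cast(c,k[:,0],z)[:,:2]
    (x,y),(w,h),a=cv2.minAreaRect(P.astype(np.float32));
    return np.array([x,y]),(w,h),a,P
def state():
    s=arm.read_state();R=Ro.from_quat(s["ee_rot"])
    print("t",round(s["clock"],2),"pos",s["position"],"F",s["contact_force"],"w",round(s["gripper_width"],1));print("R",R.as_matrix().round(4).tolist());return s,R
E
python3 - <<'E'
from h import *
z=np.load("top0.npz");im=z["im"];c=arm.get_calibration("top")
def go(n,lo,hi,roi,zz):
    m=mask(im,lo,hi,roi);p,wh,a,P=rect(m,c,zz);print(n,p,wh,a)
go("stick",(100,100,40),(125,255,255),(205,205,245,305),54)
go("yellow",(20,120,80),(35,255,255),(205,205,245,225),54)
go("stop",(0,150,60),(8,255,255),(290,205,315,235),52)
go("board",(10,40,100),(25,160,255),(270,190,430,280),12)
print(cast(c,[(223,255)],54),cast(c,[(377,233)],76))
for n,uv,zz in(("fence ends top",[(288,202),(420,217)],57),("board",[(281,250),(413,268)],12)):print(n,cast(c,uv,zz))
big=cv2.resize(im[190:280,200:440],None,fx=3.3,fy=3.3,interpolation=cv2.INTER_CUBIC);cv2.imwrite("pics/crop1.png",big)
E
```

```text
stick [469.7  341.92] (27.258283615112305, 211.76795959472656) 88.44056701660156
yellow [591.43 339.69] (47.56652069091797, 25.597009658813477) 89.1800308227539
stop [577.93  98.72] (29.472309112548828, 57.81214904785156) 81.84442138671875
board [519.63 -46.18] (420.3017578125, 130.94796752929688) 81.93441772460938
[[468.53 343.84  54.  ]] [[ 527.41 -128.11   76.  ]]
fence ends top [[ 632.79  143.85   57.  ]
 [ 579.79 -264.25   57.  ]]
board [[ 489.    169.     12.  ]
 [ 427.33 -243.15   12.  ]]
```

View pics/crop1.png

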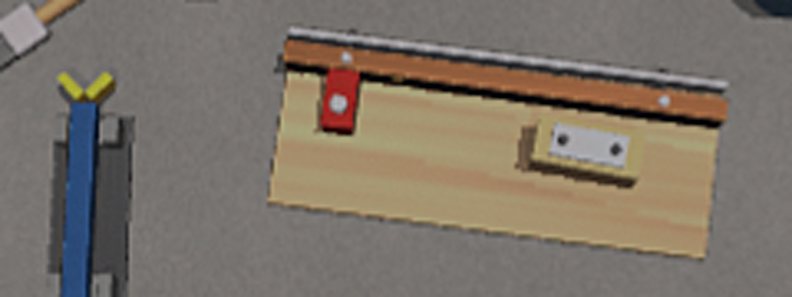

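The top crop shows the stick in its grey rest (head towards +x), and the board with its feed direction to the image's left. The stop is at crop (340,100) and the sled at crop (590,148), slightly turned.

Emit:
{"fn": "move_arm", "kwargs": {"moves": [{"gripper":1,"xyz":[5.5,2.3,0],"angular":[0,0,0.18]},{"gripper":1,"xyz":[11,4.6,0],"angular":[0,0,0.36]},{"gripper":1,"xyz":[16.5,6.9,0],"angular":[0,0,0.54]},{"gripper":1,"xyz":[22,9,0],"angular":[0,0,0.72]},{"gripper":1,"xyz":[27.7,11.3,0],"angular":[0,0,0.9]},{"gripper":1,"xyz":[27.7,11.3,0],"angular":[0,0,1.08]},{"gripper":1,"xyz":[27.7,11.3,0],"angular":[0,0,1.26]},{"gripper":1,"xyz":[27.7,11.3,0],"angular":[0,0,1.44]},{"gripper":1,"xyz":[27.7,11.3,0],"angular":[0,0,1.62]},{"gripper":1,"xyz":[27.7,11.3,0],"angular":[0,0,1.8]}]}}

```text
clock: 1.35
position: [470.4, 342.2, 230.7]
ee_rot: [-0.43, 0.903, -0.0, -0.001]
contact_force: [0.4, 1.1, -0.3]
gripper_width: 85.3
```

Emit:
{"fn": "move_arm", "kwargs": {"moves": [{"gripper":1,"xyz":[0,0,0],"angular":[0,0,0.18]},{"gripper":1,"xyz":[0,0,0],"angular":[0,0,0.36]},{"gripper":1,"xyz":[0,0,0],"angular":[0,0,0.54]},{"gripper":1,"xyz":[0,0,0],"angular":[0,0,0.72]},{"gripper":1,"xyz":[0,0,0],"angular":[0,0,0.91]},{"gripper":1,"xyz":[0,0,0],"angular":[0,0,0.91]}]}}

```text
clock: 2.1
position: [470.4, 342.3, 230.8]
ee_rot: [0.006, 1.0, -0.0, -0.0]
contact_force: [0.2, -0.1, 0.5]
gripper_width: 85.3
```

```bash
python3 - <<'E'
from h import *
s,R=state();print(s["joints"])
c=arm.get_calibration("wrist");im,d=arm.get_image("wrist");cv2.imwrite("pics/w1.png",im);np.savez("w1.npz",im=im,d=d,**{k:np.array(v) for k,v in c.items()})
print(c, -c["R"].T@c["t"])
E
```

```text
t 2.1 pos [470.44 342.34 230.84] F [ 0.22 -0.14  0.49] w 85.3
R [[-0.9999, 0.0123, -0.0008], [0.0123, 0.9999, -0.0006], [0.0008, -0.0006, -1.0]]
[ 0.91  0.31 -0.1  -0.   -1.16 -2.49]
{'camera_matrix': array([[356.85,   0.  , 321.73],
       [  0.  , 356.85, 235.66],
       [  0.  ,   0.  ,   1.  ]]), 'k1': -0.047537341114350574, 'R': array([[ 0.01,  1.  , -0.  ],
       [ 0.95, -0.01,  0.32],
       [ 0.32, -0.  , -0.95]]), 't': array([-347.52, -481.87,  229.76])} [386.48 343.03 372.46]
```

View pics/w1.png

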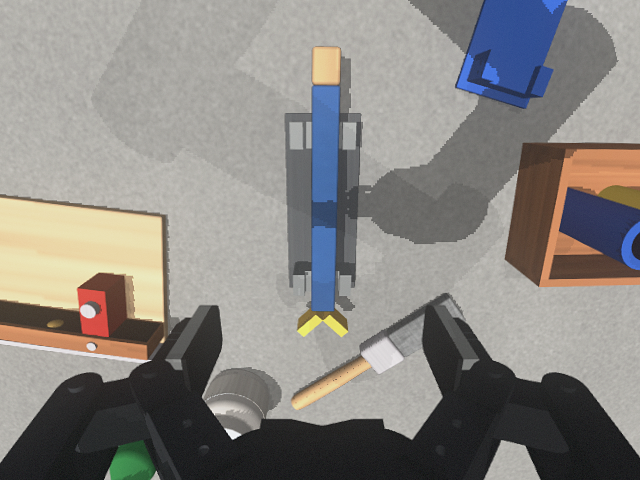

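Wrist view: the stick runs vertically at column ~326, from handle end (326,47) to the yellow mouth at (323,318), in the grey rest. The brass feeler shows at (55,323), just past the stop, which is at (100,305).

```bash
python3 - <<'E'
from h import *
c=dict(np.load("w1.npz"));im=c["im"];c["k1"]=float(c["k1"])
m=mask(im,(100,90,40),(125,255,255),(295,80,350,312))
k=max(cv2.findContours(m,cv2.RETR_EXTERNAL,cv2.CHAIN_APPROX_NONE)[0],key=cv2.contourArea)
ys,xs=np.nonzero(m);rows=[r for r in range(95,300,4)]
L=cast(c,[(xs[ys==r].min()-.5,r) for r in rows],54);Rr=cast(c,[(xs[ys==r].max()+.5,r) for r in rows],54)
mid=(L+Rr)/2;p=np.polyfit(mid[:,0],mid[:,1],1);print("width",np.median(np.linalg.norm(L-Rr,axis=1)),"axis slope",p)
print("blue ends",cast(c,[(325,ys.min()-.5),(325,ys.max()+.5)],54), ys.min(),ys.max())
m2=mask(im,(12,40,120),(25,200,255),(305,40,350,95));y2,x2=np.nonzero(m2);print("handle end",cast(c,[(326,y2.min())],54),y2.min(),y2.max())
m3=mask(im,(24,120,80),(35,255,255),(290,300,360,345));y3,x3=np.nonzero(m3);print("yellow",x3.min(),x3.max(),y3.min(),y3.max(),cast(c,[(323,318),(x3.min(),y3.mean()),(x3.max(),y3.mean())],54))
E
```

```text
width 23.133246791699268 axis slope [ -0.02 354.67]
blue ends [[362.32 345.78  54.  ]
 [575.3  343.73  54.  ]] 85 310
handle end [[333.07 346.88  54.  ]] 46 84
yellow 298 347 315 336 [[584.07 341.6   54.  ]
 [592.14 315.65  54.  ]
 [592.75 366.32  54.  ]]
```

Emit:
{"fn": "move_arm", "kwargs": {"moves": [{"gripper":1,"xyz":[-0.05,0.17,5],"angular":[0,0,0.01]},{"gripper":1,"xyz":[-0.05,0.17,10],"angular":[0,0,0.01]},{"gripper":1,"xyz":[-0.05,0.17,15],"angular":[0,0,0.01]},{"gripper":1,"xyz":[-0.05,0.17,19],"angular":[0,0,0.01]},{"gripper":1,"xyz":[-0.05,0.17,20.7],"angular":[0,0,0.01]},{"gripper":1,"xyz":[-0.05,0.17,20.7],"angular":[0,0,0.01]},{"gripper":0,"xyz":[-0.05,0.17,20.7],"angular":[0,0,0.01]},{"gripper":-0.3,"xyz":[-0.05,0.17,20.7],"angular":[0,0,0.01]},{"gripper":-1,"xyz":[-0.05,0.17,20.7],"angular":[0,0,0.01]},{"gripper":-1,"xyz":[-0.05,0.17,20.7],"angular":[0,0,0.01]}]}}

```text
clock: 3.4
position: [471.6, 344.7, 25.4]
ee_rot: [0.012, 1.0, 0.001, 0.001]
contact_force: [-1.2, -0.5, 3.9]
gripper_width: 23.0
```

Emit:
{"fn": "move_arm", "kwargs": {"moves": [{"gripper":-1,"xyz":[0,0,0],"angular":[0,0,0]},{"gripper":-1,"xyz":[0,0,0],"angular":[0,0,0]},{"gripper":-1,"xyz":[0,0,0],"angular":[0,0,0]}]}}

```text
clock: 3.78
position: [471.6, 344.7, 25.4]
ee_rot: [0.012, 1.0, 0.001, 0.001]
contact_force: [-2.1, -0.6, 6.0]
gripper_width: 22.9
```

Emit:
{"fn": "move_arm", "kwargs": {"moves": [{"gripper":-1,"xyz":[0,0,-1.5],"angular":[0,0,0]},{"gripper":-1,"xyz":[0,0,-5],"angular":[0,0,0]},{"gripper":-1,"xyz":[0,0,-10],"angular":[0,0,0]},{"gripper":-1,"xyz":[0,-2,-13],"angular":[0,0,0]},{"gripper":-1,"xyz":[1,-7,-13],"angular":[0,0,0]},{"gripper":-1,"xyz":[2,-12,-13],"angular":[0,0,0]},{"gripper":-1,"xyz":[3,-17,-13],"angular":[0,0,0]},{"gripper":-1,"xyz":[4,-22,-13],"angular":[0,0,0]},{"gripper":-1,"xyz":[5,-27,-13],"angular":[0,0,0]},{"gripper":-1,"xyz":[5,-31,-13],"angular":[0,0,0]}]}}

```text
clock: 5.03
position: [412.3, 33.7, 154.7]
ee_rot: [0.012, 1.0, 0.0, -0.0]
contact_force: [1.1, -0.5, -1.0]
gripper_width: 22.9
```

Emit:
{"fn": "move_arm", "kwargs": {"moves": [{"gripper":-1,"xyz":[1,-5,0],"angular":[0,0,-0.11]},{"gripper":-1,"xyz":[2,-10,0],"angular":[0,0,-0.22]},{"gripper":-1,"xyz":[3,-15,0],"angular":[0,0,-0.33]},{"gripper":-1,"xyz":[4,-20,0],"angular":[0,0,-0.44]},{"gripper":-1,"xyz":[5,-25,0],"angular":[0,0,-0.55]},{"gripper":-1,"xyz":[5,-29,0],"angular":[0,0,-0.666]},{"gripper":-1,"xyz":[5,-31.6,0],"angular":[0,0,-0.666]},{"gripper":-1,"xyz":[5,-31.6,0],"angular":[0,0,-0.666]},{"gripper":-1,"xyz":[5,-31.6,0],"angular":[0,0,-0.666]}]}}

```text
clock: 6.15
position: [355.6, -278.7, 154.4]
ee_rot: [-0.315, 0.949, 0.0, -0.0]
contact_force: [0.1, 0.5, -1.5]
gripper_width: 22.8
```

```bash
python3 - <<'E'
from h import *
s,R=state();print(s["joints"])
c=arm.get_calibration("wrist");im,d=arm.get_image("wrist");cv2.imwrite("pics/w2.png",im);np.savez("w2.npz",im=im,d=d,**{k:np.array(v) for k,v in c.items()})
E
```

```text
t 6.15 pos [ 355.63 -278.7   154.35] F [ 0.08  0.46 -1.52] w 22.8
R [[-0.8012, -0.5984, -0.0003], [-0.5984, 0.8012, 0.0005], [-0.0001, 0.0005, -1.0]]
[-0.3   0.17 -0.51 -0.   -0.89 -0.63]
```

View pics/w2.png

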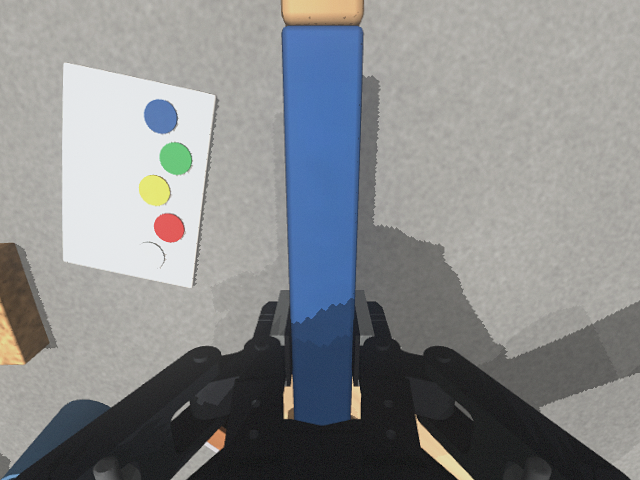

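Wrist view: the camera looks towards the stick's tail (bar at columns 285-362), so the head and sled are hidden. I'll use the top and side cameras instead.

```bash
python3 - <<'E'
from h import *
ims=[]
for n in("top","side"):
    im,d=arm.get_image(n);np.savez(f"{n}1.npz",im=im,d=d);c=arm.get_calibration(n)
    u=proj(c,[527,-128,76])[0].round().astype(int);print(n,u)
    x0,y0=u[0]-66,u[1]-40
    ims.append(cv2.resize(im[y0:y0+80,x0:x0+130],None,fx=6,fy=6,interpolation=cv2.INTER_CUBIC)[:,:780]);print(x0,y0)
cv2.imwrite("pics/crop2.png",cv2.resize(np.vstack(ims),None,fx=.62,fy=.62))
E
```

```text
top [377 233]
311 193
side [318 208]
252 168
```

View pics/crop2.png

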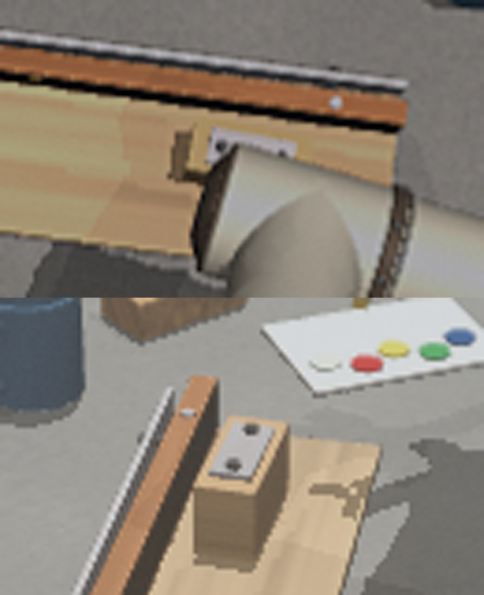

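The crops show the sled's steel plate unoccluded in the side view (crop (243,448)), and its top in the earlier top picture. The arm covers it in the top view now.

```bash
python3 - <<'E'
from h import *
for n,f,zz,roi in(("top","top0",76,(360,222,396,246)),("side","side1",76,(305,195,330,222))):
    im=np.load(f+".npz")["im"];c=arm.get_calibration(n)
    hsv=cv2.cvtColor(im,cv2.COLOR_BGR2HSV)
    m=mask(im,(0,0,120),(180,45,255),roi)
    m=cv2.morphologyEx(m,cv2.MORPH_CLOSE,np.ones((5,5),np.uint8))
    p,wh,a,P=rect(m,c,zz);print(n,"plate",p,wh,a)
    q,w=np.linalg.eigh(np.cov(cast(c,np.argwhere(m)[:,::-1],zz)[:,:2].T));pts=cast(c,np.argwhere(m)[:,::-1],zz)[:,:2];e=w[:,1]*np.sign(w[1,1]);print("  centroid",pts.mean(0),"dir yaw from +y",-np.arctan2(e[0],e[1]))
c=arm.get_calibration("side");f=lambda x,y:(x/3.72+252-.4,(y-297.6)/3.72+168-.4)
print("sled top corners side z68",cast(c,[f(194,484),f(250,495),f(290,425),f(230,416)],68)[:,:2])
print("sled bottom z12",cast(c,[f(196,550),f(250,568)],12)[:,:2])
print("rail dark top edge",cast(c,[f(218,381),f(133,594)],57)[:,:2])
print("rail bottom edge",cast(c,[f(150,594)],12)[:,:2])
c=arm.get_calibration("top");g=lambda x,y:(x/3.72+311-.4,y/3.72+193-.4)
print("rail dark top edge top",cast(c,[g(405,126),g(0,77)],57)[:,:2])
im=np.load("side1.npz")["im"];m=mask(im,(0,150,60),(8,255,255),(265,255,310,295));k=max(cv2.findContours(m,cv2.RETR_EXTERNAL,cv2.CHAIN_APPROX_NONE)[0],key=cv2.contourArea);print("stop px",k[:,0].min(0),k[:,0].max(0))
im=np.load("top0.npz")["im"];m=mask(im,(0,150,60),(8,255,255),(290,205,315,235));k=max(cv2.findContours(m,cv2.RETR_EXTERNAL,cv2.CHAIN_APPROX_NONE)[0],key=cv2.contourArea);print(cast(c,cv2.approxPolyDP(k,2.5,True)[:,0],52)[:,:2])
E
```

```text
top plate [ 525.37 -131.76] (69.60980224609375, 30.639772415161133) 79.05843353271484
  centroid [ 525.44 -131.85] dir yaw from +y -0.19131447082058356
side plate [ 523.95 -141.49] (110.63170623779297, 49.99351119995117) 89.17314910888672
  centroid [ 526.6  -148.32] dir yaw from +y -0.13192777207900905
sled top corners side z68 [[ 560.19  -89.74]
 [ 521.02  -77.59]
 [ 497.43 -173.74]
 [ 541.11 -184.24]]
sled bottom z12 [[559.65 -92.42]
 [520.64 -71.82]]
rail dark top edge [[ 554.43 -255.11]
 [ 591.14   29.77]]
rail bottom edge [[587.01 -36.25]]
rail dark top edge top [[ 549.95 -261.24]
 [ 595.72   73.59]]
stop px [277 262] [300 270]
[[607.83 103.62]
 [553.96 116.05]
 [547.31  88.22]
 [601.15  81.84]]
```

Emit:
{"fn": "move_arm", "kwargs": {"moves": [{"gripper":-1,"xyz":[-2,-0.18,3],"angular":[0,0,-0.012]},{"gripper":-1,"xyz":[-3.6,-0.18,7],"angular":[0,0,-0.012]},{"gripper":-1,"xyz":[-3.6,-0.18,11],"angular":[0,0,-0.012]},{"gripper":-1,"xyz":[-3.6,-0.18,12.5],"angular":[0,0,-0.012]},{"gripper":-1,"xyz":[-3.6,-0.18,12.7],"angular":[0,0,-0.012]},{"gripper":-1,"xyz":[-3.6,-0.18,12.7],"angular":[0,0,-0.012]},{"gripper":-1,"xyz":[-3.6,-0.18,12.7],"angular":[0,0,-0.012]}]}}

```text
clock: 7.18
position: [386.8, -259.2, 28.3]
ee_rot: [-0.321, 0.947, -0.001, 0.001]
contact_force: [-0.4, -1.0, -1.1]
gripper_width: 23.0
```

```bash
python3 - <<'E'
from h import *
s,R=state();print(s["joints"])
for n in("side",):
    im,d=arm.get_image(n);np.savez(f"{n}2.npz",im=im,d=d);c=arm.get_calibration(n)
    cv2.imwrite("pics/crop3.png",cv2.resize(im[165:265,250:400],None,fx=5,fy=5,interpolation=cv2.INTER_CUBIC))
    m=mask(im,(24,120,80),(35,255,255),(290,170,390,250));y,x=np.nonzero(m);print(x.min(),x.max(),y.min(),y.max())
E
```

```text
t 7.17 pos [ 386.77 -259.16   28.34] F [-0.37 -1.03 -1.08] w 23.0
R [[-0.7935, -0.6086, 0.0023], [-0.6086, 0.7935, -0.0007], [-0.0014, -0.0019, -1.0]]
[-0.24  0.39 -0.63  0.   -0.56 -0.68]
330 360 181 208
```

View pics/crop3.png

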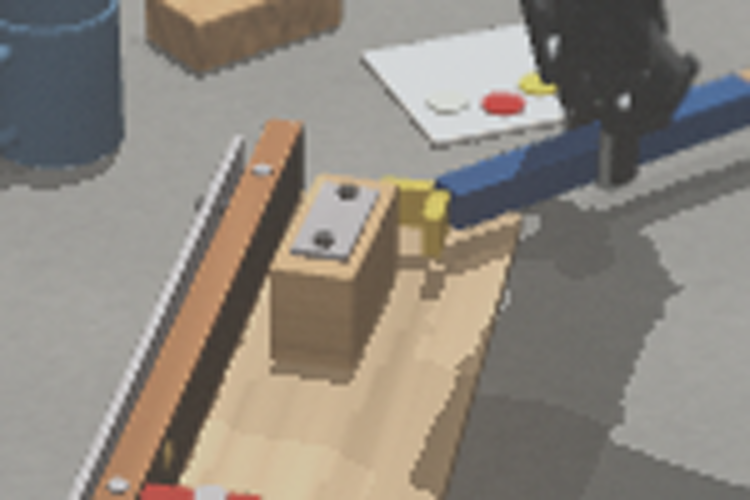

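The crop shows the yellow mouth at (430,205), just short of the sled's rear outer corner, with the stick level and heading to it. Now advancing.

Emit:
{"fn": "move_arm", "kwargs": {"moves": [{"gripper":-1,"xyz":[-0.4,0,0],"angular":[0,0,0]},{"gripper":-1,"xyz":[-0.8,0,0],"angular":[0,0,0]},{"gripper":-1,"xyz":[-1.2,0,0],"angular":[0,0,0]},{"gripper":-1,"xyz":[-1.5,0,0],"angular":[0,0,0]},{"gripper":-1,"xyz":[-1.65,0,0],"angular":[0,0,0]},{"gripper":-1,"xyz":[-1.8,0,0],"angular":[0,0,0]},{"gripper":-1,"xyz":[-1.95,0,0],"angular":[0,0,0]},{"gripper":-1,"xyz":[-2.1,0,0],"angular":[0,0,0]}]}}

```text
clock: 8.22
position: [402.4, -246.4, 27.3]
ee_rot: [-0.321, 0.947, 0.0, -0.0]
contact_force: [-0.0, -2.7, -0.6]
gripper_width: 23.1
```

Emit:
{"fn": "move_arm", "kwargs": {"moves": [{"gripper":-1,"xyz":[-0.15,0,0],"angular":[0,0,0]},{"gripper":-1,"xyz":[-0.3,0,0],"angular":[0,0,0]},{"gripper":-1,"xyz":[-0.45,0,0],"angular":[0,0,0]},{"gripper":-1,"xyz":[-0.6,0,0],"angular":[0,0,0]},{"gripper":-1,"xyz":[-0.75,0,0],"angular":[0,0,0]},{"gripper":-1,"xyz":[-0.9,0,0],"angular":[0,0,0]}]}}

```text
clock: 8.98
position: [409.7, -240.7, 27.3]
ee_rot: [-0.321, 0.947, 0.0, -0.0]
contact_force: [-0.7, -1.1, -2.0]
gripper_width: 23.3
```

```bash
cat > look.py <<'E'
import sys
from h import *
s,R=state()
n=sys.argv[1];im,d=arm.get_image("side");c=arm.get_calibration("side")
np.savez(f"s{n}.npz",im=im)
cv2.imwrite(f"pics/l{n}.png",cv2.resize(im[165:300,240:390],None,fx=4,fy=4,interpolation=cv2.INTER_CUBIC))
F=s["contact_force"];a=-0.132
print("Fn (reaction on tool, -n)",-F[:2]@[np.cos(a),np.sin(a)],"Ft",-F[:2]@[-np.sin(a),np.cos(a)])
E
python3 look.py 1
```

```text
t 8.97 pos [ 409.73 -240.74   27.28] F [-0.73 -1.13 -2.02] w 23.3
R [[-0.7937, -0.6083, -0.0003], [-0.6083, 0.7937, 0.0], [0.0002, 0.0002, -1.0]]
Fn (reaction on tool, -n) 0.5759137777496559 Ft 1.220633738767363
```

Emit:
{"fn": "move_arm", "kwargs": {"moves": [{"gripper":-1,"xyz":[-0.16,0,0],"angular":[0,0,0]},{"gripper":-1,"xyz":[-0.32,0,0],"angular":[0,0,0]},{"gripper":-1,"xyz":[-0.48,0,0],"angular":[0,0,0]},{"gripper":-1,"xyz":[-0.64,0,0],"angular":[0,0,0]},{"gripper":-1,"xyz":[-0.8,0,0],"angular":[0,0,0]},{"gripper":-1,"xyz":[-0.96,0,0],"angular":[0,0,0]}]}}

```text
clock: 9.78
position: [417.5, -234.9, 27.3]
ee_rot: [-0.321, 0.947, 0.0, -0.0]
contact_force: [-1.3, -1.4, -1.6]
gripper_width: 23.2
```

```bash
python3 look.py 2
```

```text
t 9.78 pos [ 417.5  -234.92   27.29] F [-1.35 -1.39 -1.65] w 23.2
R [[-0.7938, -0.6082, -0.0], [-0.6082, 0.7938, 0.0], [0.0, 0.0, -1.0]]
Fn (reaction on tool, -n) 1.1553603507110501 Ft 1.550649990424807
```

View pics/l2.png

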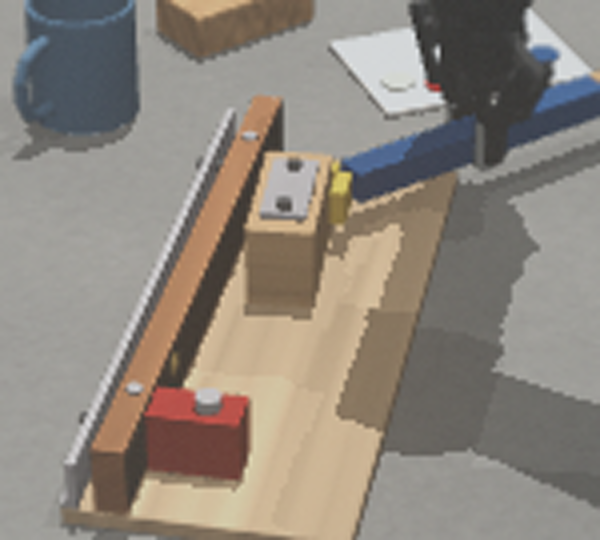

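The picture shows the sled in the mouth and moving, but it looks turned nose-out: top corners near (246,225), (316,236), (335,160), (265,152). Measuring that.

```bash
cat > sl.py <<'E'
from h import *
def sl(P,zz=68,sc=4,x0=240,y0=165):
    c=arm.get_calibration("side");P=np.array(P,float)/sc+[x0-.4,y0-.4]
    X=cast(c,P,zz)[:,:2];print(X.tolist());fi,fo,ro,ri=X
    for a,b in((fi,ri),(fo,ro)):d=a-b;print("yaw",-np.arctan2(d[0],d[1]),np.linalg.norm(d))
    print("centre",X.mean(0))
E
python3 - <<'E'
from sl import *
sl([(246,226),(316,236),(335,160),(266,152)])
sl([(262,217),(309,221),(320,162),(276,157)],76)  # plate
E
```

```text
[[565.6946639425817, -73.06086534726205], [520.7937489982952, -63.62637804388669], [513.2632272964302, -158.3950212739096], [559.5522234174202, -166.3587035271969]]
yaw -0.06574202421548624 93.49981916910028
yaw -0.0792955496019406 95.0673682015108
centre [ 539.83 -115.36]
[[555.3388936591075, -71.5339043358913], [525.4664053665673, -68.38440072194385], [522.3425535941321, -141.70241909158517], [551.5049963027582, -146.57416352475047]]
yaw -0.05104682105394137 75.13813457938777
yaw -0.042581122724801676 73.38453697848892
centre [ 538.66 -107.05]
```

Emit:
{"fn": "move_arm", "kwargs": {"moves": [{"gripper":-1,"xyz":[-0.12,-0.05,0],"angular":[0,0,0]},{"gripper":-1,"xyz":[-0.24,-0.1,0],"angular":[0,0,0]},{"gripper":-1,"xyz":[-0.36,-0.15,0],"angular":[0,0,0]},{"gripper":-1,"xyz":[-0.48,-0.2,0],"angular":[0,0,0]},{"gripper":-1,"xyz":[-0.6,-0.25,0],"angular":[0,0,0]}]}}

```text
clock: 10.45
position: [423.8, -233.3, 27.3]
ee_rot: [-0.321, 0.947, -0.0, 0.0]
contact_force: [-0.5, -1.0, -1.4]
gripper_width: 22.7
```

Emit:
{"fn": "move_arm", "kwargs": {"moves": [{"gripper":-1,"xyz":[-0.12,-0.05,0],"angular":[0,0,0]},{"gripper":-1,"xyz":[-0.24,-0.1,0],"angular":[0,0,0]}]}}

```text
clock: 10.7
position: [425.9, -232.6, 27.2]
ee_rot: [-0.321, 0.947, 0.0, -0.0]
contact_force: [-2.3, -1.7, -0.3]
gripper_width: 22.9
```

```bash
python3 look.py 3
```

```text
t 10.7 pos [ 425.91 -232.62   27.24] F [-2.29 -1.74 -0.32] w 22.9
R [[-0.7936, -0.6084, -0.0009], [-0.6084, 0.7936, 0.0001], [0.0006, 0.0006, -1.0]]
Fn (reaction on tool, -n) 2.0379445396947378 Ft 2.0276371548718766
```

Emit:
{"fn": "move_arm", "kwargs": {"moves": [{"gripper":-1,"xyz":[-0.12,-0.05,0],"angular":[0,0,0]},{"gripper":-1,"xyz":[-0.24,-0.1,0],"angular":[0,0,0]}]}}

```text
clock: 11.0
position: [428.3, -231.9, 27.2]
ee_rot: [-0.321, 0.947, 0.0, -0.001]
contact_force: [-3.5, -1.5, -1.2]
gripper_width: 23.0
```

Emit:
{"fn": "move_arm", "kwargs": {"moves": [{"gripper":-1,"xyz":[-0.12,-0.05,0],"angular":[0,0,0]}]}}

```text
clock: 11.12
position: [428.7, -231.5, 27.0]
ee_rot: [-0.321, 0.947, 0.001, -0.001]
contact_force: [-4.8, -1.3, 0.5]
gripper_width: 23.3
```

```bash
python3 look.py 4
```

```text
t 11.12 pos [ 428.69 -231.5    27.04] F [-4.81 -1.31  0.47] w 23.3
R [[-0.7936, -0.6084, -0.0029], [-0.6084, 0.7936, 0.0005], [0.002, 0.0022, -1.0]]
Fn (reaction on tool, -n) 4.597768292974509 Ft 1.9315287213423717
```

View pics/l4.png

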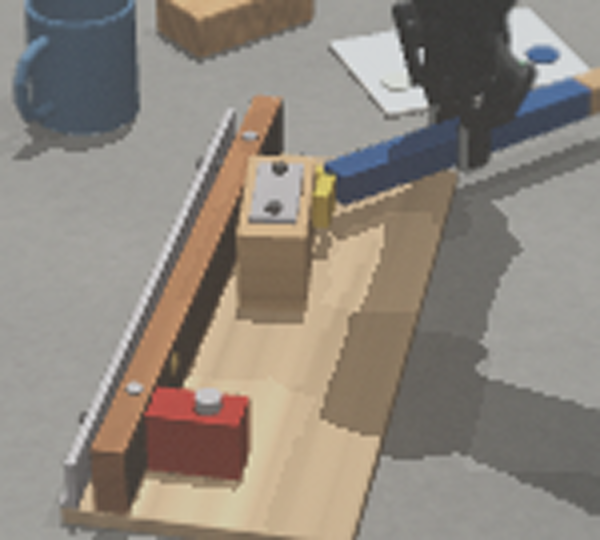

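Clear nose-out contact: the rear inner corner touches the rail at Fn ≈ 4.6 N. Adding more feed, which turns the nose in, with a small side advance.

Emit:
{"fn": "move_arm", "kwargs": {"moves": [{"gripper":-1,"xyz":[-0.1,0.03,0],"angular":[0,0,0]},{"gripper":-1,"xyz":[-0.2,0.06,0],"angular":[0,0,0]},{"gripper":-1,"xyz":[-0.3,0.08,0],"angular":[0,0,0]}]}}

```text
clock: 11.55
position: [430.4, -229.1, 27.0]
ee_rot: [-0.321, 0.947, 0.001, -0.001]
contact_force: [-6.5, -2.2, -0.7]
gripper_width: 23.2
```

```bash
python3 look.py 5
```

```text
t 11.55 pos [ 430.35 -229.07   26.99] F [-6.48 -2.24 -0.74] w 23.2
R [[-0.7939, -0.6081, -0.0031], [-0.6081, 0.7939, 0.0005], [0.0021, 0.0023, -1.0]]
Fn (reaction on tool, -n) 6.132068627825738 Ft 3.077709494781767
```

Emit:
{"fn": "move_arm", "kwargs": {"moves": [{"gripper":-1,"xyz":[-0.09,0.08,0],"angular":[0,0,0]},{"gripper":-1,"xyz":[-0.18,0.15,0],"angular":[0,0,0]},{"gripper":-1,"xyz":[-0.28,0.22,0],"angular":[0,0,0]}]}}

```text
clock: 11.98
position: [432.2, -225.7, 27.1]
ee_rot: [-0.321, 0.947, 0.0, -0.001]
contact_force: [-4.7, -1.6, -1.7]
gripper_width: 22.8
```

```bash
python3 look.py 6
```

```text
t 11.97 pos [ 432.2  -225.66   27.1 ] F [-4.72 -1.58 -1.72] w 22.8
R [[-0.7939, -0.608, -0.0012], [-0.608, 0.7939, 0.0002], [0.0008, 0.0009, -1.0]]
Fn (reaction on tool, -n) 4.469508078277664 Ft 2.1921089478716858
```

View pics/l6.png

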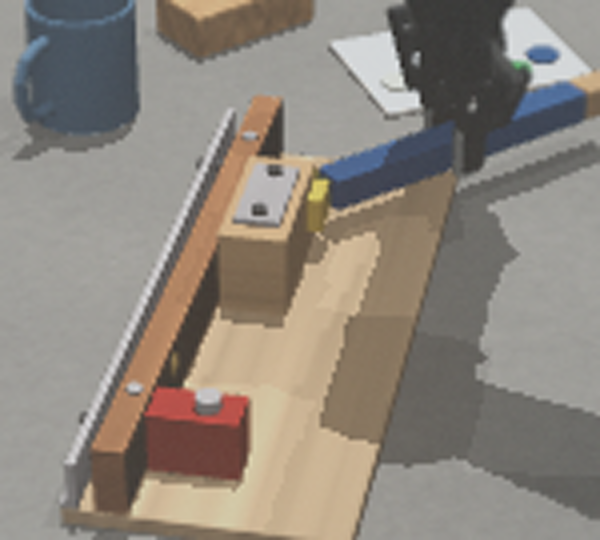

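The sled now looks nearly flat on the rail: its top inner edge runs (258,158)→(220,235), close to parallel with the rail. One small seating push, then a numeric check.

Emit:
{"fn": "move_arm", "kwargs": {"moves": [{"gripper":-1,"xyz":[-0.05,-0.03,0],"angular":[0,0,0]},{"gripper":-1,"xyz":[-0.1,-0.05,0],"angular":[0,0,0]},{"gripper":-1,"xyz":[-0.14,-0.07,0],"angular":[0,0,0]}]}}

```text
clock: 12.4
position: [432.2, -225.5, 26.9]
ee_rot: [-0.321, 0.947, 0.001, -0.002]
contact_force: [-8.0, -2.7, 1.1]
gripper_width: 23.4
```

```bash
cat > plate.py <<'E'
from h import *
def plate(f,roi):
    im=np.load(f)["im"];c=arm.get_calibration("side")
    m=mask(im,(0,0,125),(180,40,255),roi);k=cv2.findContours(m,cv2.RETR_EXTERNAL,cv2.CHAIN_APPROX_NONE)[0]
    k=cv2.convexHull(max(k,key=cv2.contourArea))
    m=cv2.drawContours(np.zeros_like(m),[k],-1,255,-1)
    P=cast(c,np.argwhere(m)[:,::-1],76)[:,:2];e=np.linalg.eigh(np.cov(P.T))[1][:,1];e*=np.sign(e[1])
    p,wh,a=cv2.minAreaRect(P.astype(np.float32));print(f,"c",P.mean(0),"yaw",-np.arctan2(e[0],e[1]),wh,a)
def railyaw(f):
    im=np.load(f)["im"];c=arm.get_calibration("side")
E
python3 look.py 7; python3 - <<'E'
from plate import *
for f in("s4.npz","s6.npz","s7.npz"):plate(f,(296,200,318,224))
E
```

```text
t 12.4 pos [ 432.17 -225.46   26.94] F [-7.97 -2.72  1.14] w 23.4
R [[-0.7942, -0.6076, -0.0043], [-0.6076, 0.7943, 0.0006], [0.003, 0.0031, -1.0]]
Fn (reaction on tool, -n) 7.541625890690977 Ft 3.7431304170027806
s4.npz c [ 548.29 -102.8 ] yaw -0.049280967070191216 (66.36436462402344, 31.613683700561523) 89.34735107421875
s6.npz c [554.3  -99.86] yaw -0.13056893288008353 (71.5029067993164, 32.09202575683594) 82.71063995361328
s7.npz c [ 554.44 -100.32] yaw -0.14000366879542628 (72.44281005859375, 32.344120025634766) 82.72592163085938
```

Flat: the side force rises with no motion, and the plate yaw of about −0.135 matches the rail. Easing the side force and starting the feed.

Emit:
{"fn": "move_arm", "kwargs": {"moves": [{"gripper":-1,"xyz":[-0.09,0.17,0],"angular":[0,0,0]},{"gripper":-1,"xyz":[-0.3,0.38,0],"angular":[0,0,0]},{"gripper":-1,"xyz":[-0.51,0.59,0],"angular":[0,0,0]},{"gripper":-1,"xyz":[-0.72,0.8,0],"angular":[0,0,0]}]}}

```text
clock: 12.95
position: [433.2, -215.1, 27.0]
ee_rot: [-0.32, 0.947, 0.001, -0.002]
contact_force: [-6.9, -5.8, -0.7]
gripper_width: 23.0
```

```bash
python3 look.py 8;python3 - <<'E'
from plate import *
plate("s8.npz",(292,204,315,229))
E
```

```text
t 12.95 pos [ 433.23 -215.09   27.01] F [-6.93 -5.81 -0.68] w 23.0
R [[-0.7954, -0.606, -0.0035], [-0.606, 0.7954, 0.0004], [0.0026, 0.0024, -1.0]]
Fn (reaction on tool, -n) 6.101844370839673 Ft 6.673144084298936
s8.npz c [556.54 -90.73] yaw -0.1624324372017151 (72.78073120117188, 32.34419250488281) 79.8989028930664
```

Emit:
{"fn": "move_arm", "kwargs": {"moves": [{"gripper":-1,"xyz":[-0.23,0.26,0],"angular":[0,0,0]},{"gripper":-1,"xyz":[-0.46,0.51,0],"angular":[0,0,0]},{"gripper":-1,"xyz":[-0.7,0.75,0],"angular":[0,0,0]},{"gripper":-1,"xyz":[-0.94,1.0,0],"angular":[0,0,0]}]}}

```text
clock: 13.5
position: [435.4, -201.3, 27.1]
ee_rot: [-0.32, 0.947, 0.0, -0.001]
contact_force: [-5.8, -4.9, -0.1]
gripper_width: 23.0
```

Emit:
{"fn": "move_arm", "kwargs": {"moves": [{"gripper":-1,"xyz":[-0.24,0.24,0],"angular":[0,0,0]},{"gripper":-1,"xyz":[-0.48,0.48,0],"angular":[0,0,0]}]}}

```text
clock: 13.75
position: [436.4, -194.5, 27.1]
ee_rot: [-0.32, 0.947, 0.0, -0.001]
contact_force: [-5.3, -4.0, -1.0]
gripper_width: 22.8
```

```bash
python3 look.py 9;python3 - <<'E'
from plate import *
plate("s9.npz",(280,208,313,239))
E
```

```text
t 13.75 pos [ 436.42 -194.51   27.09] F [-5.26 -3.98 -0.99] w 22.8
R [[-0.7951, -0.6064, -0.0018], [-0.6064, 0.7951, 0.0002], [0.0013, 0.0013, -1.0]]
Fn (reaction on tool, -n) 4.69500981352478 Ft 4.640468844261544
s9.npz c [559.84 -70.3 ] yaw -0.16082110953632722 (71.48282623291016, 32.67510986328125) 81.47392272949219
```

Emit:
{"fn": "move_arm", "kwargs": {"moves": [{"gripper":-1,"xyz":[-0.25,0.24,0],"angular":[0,0,0]},{"gripper":-1,"xyz":[-0.5,0.49,0],"angular":[0,0,0]},{"gripper":-1,"xyz":[-0.75,0.73,0],"angular":[0,0,0]},{"gripper":-1,"xyz":[-1.0,0.98,0],"angular":[0,0,0]},{"gripper":-1,"xyz":[-1.25,1.23,0],"angular":[0,0,0]}]}}

```text
clock: 14.42
position: [439.1, -177.1, 27.1]
ee_rot: [-0.32, 0.947, 0.0, -0.001]
contact_force: [-4.5, -4.9, -1.8]
gripper_width: 23.4
```

```bash
python3 look.py 10
```

```text
t 14.43 pos [ 439.11 -177.09   27.11] F [-4.5  -4.87 -1.82] w 23.4
R [[-0.795, -0.6067, -0.0014], [-0.6067, 0.795, 0.0001], [0.001, 0.001, -1.0]]
Fn (reaction on tool, -n) 3.8234359194871987 Ft 5.4237449708381265
```

Emit:
{"fn": "move_arm", "kwargs": {"moves": [{"gripper":-1,"xyz":[-0.26,0.23,0],"angular":[0,0,0]},{"gripper":-1,"xyz":[-0.53,0.46,0],"angular":[0,0,0]},{"gripper":-1,"xyz":[-0.79,0.7,0],"angular":[0,0,0]},{"gripper":-1,"xyz":[-1.05,0.94,0],"angular":[0,0,0]},{"gripper":-1,"xyz":[-1.31,1.18,0],"angular":[0,0,0]}]}}

```text
clock: 15.1
position: [441.7, -159.9, 27.0]
ee_rot: [-0.32, 0.947, 0.001, -0.001]
contact_force: [-6.1, -5.1, -0.4]
gripper_width: 23.2
```

```bash
python3 look.py 11;python3 - <<'E'
from plate import *
plate("s11.npz",(275,215,311,255))
E
```

```text
t 15.1 pos [ 441.66 -159.87   27.02] F [-6.05 -5.06 -0.39] w 23.2
R [[-0.7952, -0.6064, -0.0028], [-0.6064, 0.7952, 0.0002], [0.0021, 0.0018, -1.0]]
Fn (reaction on tool, -n) 5.335529231546326 Ft 5.814776911602134
s11.npz c [617.86 -40.99] yaw -0.013668197991826295 (30.585676193237305, 127.83856964111328) 6.414960861206055
```

Emit:
{"fn": "move_arm", "kwargs": {"moves": [{"gripper":-1,"xyz":[-0.25,0.24,0],"angular":[0,0,0]},{"gripper":-1,"xyz":[-0.5,0.49,0],"angular":[0,0,0]},{"gripper":-1,"xyz":[-0.75,0.73,0],"angular":[0,0,0]},{"gripper":-1,"xyz":[-1.0,0.98,0],"angular":[0,0,0]},{"gripper":-1,"xyz":[-1.25,1.22,0],"angular":[0,0,0]}]}}

```text
clock: 15.78
position: [444.2, -142.6, 27.0]
ee_rot: [-0.32, 0.947, 0.0, -0.001]
contact_force: [-6.2, -5.6, -0.2]
gripper_width: 23.0
```

Emit:
{"fn": "move_arm", "kwargs": {"moves": [{"gripper":-1,"xyz":[-0.25,0.24,0],"angular":[0,0,0]},{"gripper":-1,"xyz":[-0.5,0.48,0],"angular":[0,0,0]},{"gripper":-1,"xyz":[-0.75,0.72,0],"angular":[0,0,0]}]}}

```text
clock: 16.15
position: [445.8, -132.3, 27.0]
ee_rot: [-0.32, 0.947, 0.0, -0.001]
contact_force: [-5.7, -5.2, 0.4]
gripper_width: 23.1
```

```bash
python3 look.py 12;python3 - <<'E'
from h import *
im=np.load("s12.npz")["im"];cv2.imwrite("pics/l12.png",cv2.resize(im[190:310,245:345],None,fx=5,fy=5,interpolation=cv2.INTER_CUBIC))
E
```

```text
t 16.15 pos [ 445.81 -132.33   27.05] F [-5.72 -5.16  0.37] w 23.1
R [[-0.7952, -0.6064, -0.0026], [-0.6064, 0.7952, 0.0001], [0.002, 0.0016, -1.0]]
Fn (reaction on tool, -n) 4.99382250372696 Ft 5.864515950588936
```

View pics/l12.png

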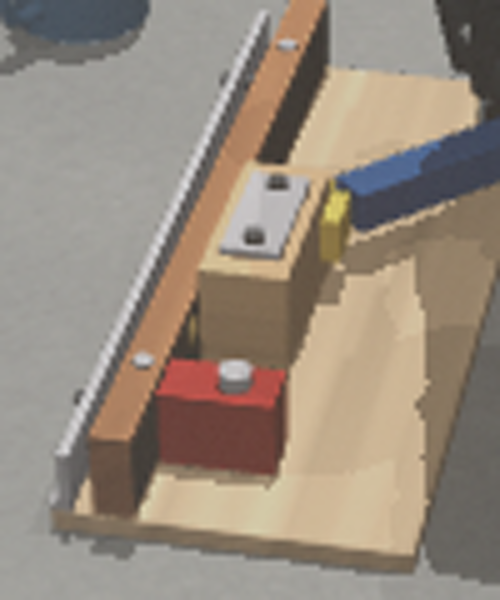

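The crop shows the sled lying flat on the rail, its front top edge at (200,265)–(290,278). The stop's rear top edge is at (172,360)–(285,370), still some way ahead.

```bash
python3 - <<'E'
from h import *
c=arm.get_calibration("side");g=lambda P:np.array(P)/5+[244.6,189.6]
t=np.array([np.sin(.14),np.cos(.14)])
a=cast(c,g([(200,266),(290,278)]),68)[:,:2];b=cast(c,g([(175,360),(285,371)]),52)[:,:2];print(a@t,b@t)
E
```

```text
[110.3  111.93] [166.21 164.75]
```

Emit:
{"fn": "move_arm", "kwargs": {"moves": [{"gripper":-1,"xyz":[-0.25,0.24,0],"angular":[0,0,0]},{"gripper":-1,"xyz":[-0.5,0.48,0],"angular":[0,0,0]},{"gripper":-1,"xyz":[-0.75,0.73,0],"angular":[0,0,0]},{"gripper":-1,"xyz":[-1.0,0.98,0],"angular":[0,0,0]}]}}

```text
clock: 16.7
position: [447.9, -118.5, 27.0]
ee_rot: [-0.32, 0.947, 0.0, -0.001]
contact_force: [-5.4, -4.5, -0.6]
gripper_width: 23.1
```

Emit:
{"fn": "move_arm", "kwargs": {"moves": [{"gripper":-1,"xyz":[-0.25,0.24,0],"angular":[0,0,0]},{"gripper":-1,"xyz":[-0.5,0.48,0],"angular":[0,0,0]},{"gripper":-1,"xyz":[-0.75,0.73,0],"angular":[0,0,0]},{"gripper":-1,"xyz":[-1.0,0.98,0],"angular":[0,0,0]}]}}

```text
clock: 17.2
position: [450.0, -104.6, 27.0]
ee_rot: [-0.32, 0.947, 0.0, -0.001]
contact_force: [-4.4, -3.6, -0.6]
gripper_width: 23.0
```

Emit:
{"fn": "move_arm", "kwargs": {"moves": [{"gripper":-1,"xyz":[-0.2,0.16,0],"angular":[0,0,0]},{"gripper":-1,"xyz":[-0.39,0.33,0],"angular":[0,0,0]},{"gripper":-1,"xyz":[-0.57,0.5,0],"angular":[0,0,0]},{"gripper":-1,"xyz":[-0.75,0.67,0],"angular":[0,0,0]}]}}

```text
clock: 17.7
position: [451.4, -94.9, 27.0]
ee_rot: [-0.32, 0.947, 0.0, -0.001]
contact_force: [-5.5, -5.6, 0.4]
gripper_width: 23.0
```

Emit:
{"fn": "move_arm", "kwargs": {"moves": [{"gripper":-1,"xyz":[-0.18,0.17,0],"angular":[0,0,0]},{"gripper":-1,"xyz":[-0.36,0.34,0],"angular":[0,0,0]}]}}

```text
clock: 17.95
position: [452.2, -90.0, 27.0]
ee_rot: [-0.32, 0.947, 0.0, -0.001]
contact_force: [-6.1, -4.7, 0.4]
gripper_width: 23.1
```

Emit:
{"fn": "move_arm", "kwargs": {"moves": [{"gripper":-1,"xyz":[-0.18,0.17,0],"angular":[0,0,0]},{"gripper":-1,"xyz":[-0.36,0.34,0],"angular":[0,0,0]}]}}

```text
clock: 18.2
position: [452.9, -85.1, 27.0]
ee_rot: [-0.32, 0.947, 0.0, -0.002]
contact_force: [-5.3, -4.6, -0.8]
gripper_width: 23.0
```

Emit:
{"fn": "move_arm", "kwargs": {"moves": [{"gripper":-1,"xyz":[-0.12,0.11,0],"angular":[0,0,0]},{"gripper":-1,"xyz":[-0.24,0.22,0],"angular":[0,0,0]}]}}

```text
clock: 18.45
position: [452.8, -82.2, 26.9]
ee_rot: [-0.319, 0.948, 0.001, -0.002]
contact_force: [-6.2, -9.2, -0.2]
gripper_width: 23.2
```

Emit:
{"fn": "move_arm", "kwargs": {"moves": [{"gripper":-1,"xyz":[-0.12,0.11,0],"angular":[0,0,0]},{"gripper":-1,"xyz":[-0.24,0.22,0],"angular":[0,0,0]}]}}

```text
clock: 18.7
position: [451.9, -80.7, 26.8]
ee_rot: [-0.317, 0.948, 0.0, -0.004]
contact_force: [-7.5, -21.9, 2.9]
gripper_width: 22.7
```

Emit:
{"fn": "move_arm", "kwargs": {"moves": [{"gripper":-1,"xyz":[-0.12,0.11,0],"angular":[0,0,0]}]}}

```text
clock: 18.82
position: [451.3, -80.0, 26.7]
ee_rot: [-0.317, 0.949, 0.0, -0.005]
contact_force: [-8.2, -26.2, 3.8]
gripper_width: 23.1
```

The last two calls pushed too far after contact (feed force ~26 N at the wrist). Backing off at once.

Emit:
{"fn": "move_arm", "kwargs": {"moves": [{"gripper":-1,"xyz":[0.35,-0.3,0],"angular":[0,0,0]},{"gripper":-1,"xyz":[0.45,-0.32,0],"angular":[0,0,0]}]}}

```text
clock: 19.08
position: [453.2, -82.8, 27.1]
ee_rot: [-0.319, 0.948, 0.0, -0.001]
contact_force: [-3.0, -4.1, -1.4]
gripper_width: 23.2
```

```bash
python3 look.py 13
```

```text
t 19.07 pos [453.18 -82.81  27.05] F [-3.01 -4.1  -1.44] w 23.2
R [[-0.7958, -0.6055, -0.0019], [-0.6055, 0.7958, -0.0], [0.0015, 0.0012, -1.0]]
Fn (reaction on tool, -n) 2.4397377539125356 Ft 4.46253498096641
```

Emit:
{"fn": "move_arm", "kwargs": {"moves": [{"gripper":-1,"xyz":[-0.06,-0.03,0],"angular":[0,0,0]},{"gripper":-1,"xyz":[-0.1,-0.04,0],"angular":[0,0,0]},{"gripper":-1,"xyz":[-0.1,-0.04,0],"angular":[0,0,0]}]}}

```text
clock: 19.5
position: [453.0, -82.5, 26.8]
ee_rot: [-0.319, 0.948, 0.001, -0.002]
contact_force: [-5.4, -7.8, 1.2]
gripper_width: 23.2
```

```bash
python3 look.py 14
```

```text
t 19.5 pos [453.03 -82.54  26.85] F [-5.39 -7.81  1.17] w 23.2
R [[-0.7961, -0.6052, -0.0046], [-0.6052, 0.7961, -0.0004], [0.0039, 0.0025, -1.0]]
Fn (reaction on tool, -n) 4.3108620381494225 Ft 8.453059600242481
```

Seated: Fn ≈ 4 N, Ft ≈ 8 N with no motion. Retreating the stick along its own axis and lifting.

Emit:
{"fn": "move_arm", "kwargs": {"moves": [{"gripper":-1,"xyz":[0.2,0,0],"angular":[0,0,0]},{"gripper":-1,"xyz":[0.5,0,0],"angular":[0,0,0]},{"gripper":-1,"xyz":[1.0,0,0],"angular":[0,0,0]},{"gripper":-1,"xyz":[2,0,0],"angular":[0,0,0]},{"gripper":-1,"xyz":[3.5,0,0],"angular":[0,0,0]},{"gripper":-1,"xyz":[5,0,0],"angular":[0,0,0]},{"gripper":-1,"xyz":[5,0,-4],"angular":[0,0,0]},{"gripper":-1,"xyz":[5,0,-9],"angular":[0,0,0]},{"gripper":-1,"xyz":[5,0,-13],"angular":[0,0,0]},{"gripper":-1,"xyz":[5,0,-13],"angular":[0,0,0]}]}}

```text
clock: 20.8
position: [417.1, -112.5, 160.3]
ee_rot: [-0.321, 0.947, -0.001, 0.004]
contact_force: [-0.3, -0.8, -2.2]
gripper_width: 23.5
```

```bash
python3 look.py 15; python3 - <<'E'
from h import *
s,R=state()
im,d=arm.get_image("top");np.savez("top2.npz",im=im)
a=np.load("s15.npz")["im"][190:310,245:345];b=im[190:250,270:430]
a=cv2.resize(a,None,fx=3.4,fy=3.4,interpolation=cv2.INTER_CUBIC);b=cv2.resize(b,None,fx=2.8,fy=2.8,interpolation=cv2.INTER_CUBIC)
o=np.zeros((max(a.shape[0],b.shape[0]),a.shape[1]+b.shape[1],3),np.uint8);o[:a.shape[0],:a.shape[1]]=a;o[:b.shape[0],a.shape[1]:]=b;cv2.imwrite("pics/c4.png",o);print(o.shape)
E
```

```text
t 20.8 pos [ 417.13 -112.47  160.32] F [-0.28 -0.78 -2.23] w 23.5
R [[-0.7939, -0.608, 0.0082], [-0.6081, 0.7939, 0.0005], [-0.0068, -0.0046, -1.0]]
Fn (reaction on tool, -n) 0.17356370352821132 Ft 0.806014477958141
t 20.85 pos [ 415.48 -112.37  158.22] F [ 0.61  0.78 -1.87] w 23.2
R [[-0.7943, -0.6075, 0.0031], [-0.6075, 0.7943, 0.0008], [-0.003, -0.0013, -1.0]]
(408, 788, 3)
```

View pics/c4.png

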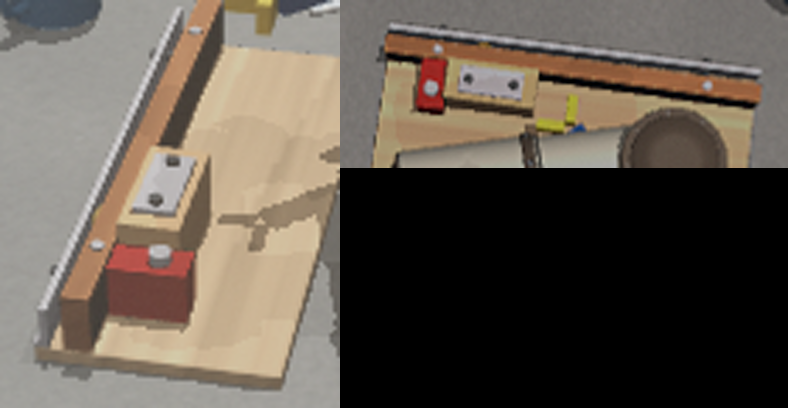

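The composite shows the sled home: flat on the rail and against the red stop in both views. Checking whether the stick slipped in the grip.

```bash
python3 - <<'E'
from h import *
s,R=state();c=arm.get_calibration("top");im=np.load("top2.npz")["im"]
m=mask(im,(24,120,80),(35,255,255),(455,220,485,240)) if 0 else mask(im,(22,120,80),(36,255,255),(270,190,430,250))
y,x=np.nonzero(m);print(x.min(),x.max(),y.min(),y.max(),len(x))
P=cast(c,np.c_[x,y],s["position"][2]+16.6+12)[:,:2]
u=-R.as_matrix()[:2,0];v=np.array([-u[1],u[0]]);Q=P-s["position"][:2]
print("along",np.percentile(Q@u,[1,50,99]),"lat",np.percentile(Q@v,[1,50,99]))
# same from w1: expected along 
T=np.array([471.6,344.7]);print("rot needed",np.degrees(np.arctan2(u[1],u[0])))
M=R.as_matrix();print("to rest pose (cm, tool xyz)",M.T@(np.array([471.6,344.7,158])-s["position"])/10, s["joints"])
E
```

```text
t 20.9 pos [ 414.56 -112.35  156.95] F [-0.4  -0.56 -1.57] w 22.7
R [[-0.7944, -0.6074, -0.0003], [-0.6074, 0.7944, 0.0006], [-0.0001, 0.0007, -1.0]]
340 354 223 237 84
along [110.78 122.57 134.95] lat [-23.77   2.87  24.  ]
rot needed 37.40206831896143
to rest pose (cm, tool xyz) [-32.29  32.84  -0.08] [ 0.12  0.13 -0.56 -0.   -0.89 -1.03]
```

Emit:
{"fn": "move_arm", "kwargs": {"moves": [{"gripper":-1,"xyz":[-2.5,2.5,0],"angular":[0,0,0.06]},{"gripper":-1,"xyz":[-6,6.1,0],"angular":[0,0,0.14]},{"gripper":-1,"xyz":[-10,10.2,0],"angular":[0,0,0.22]},{"gripper":-1,"xyz":[-14,14.2,0],"angular":[0,0,0.3]},{"gripper":-1,"xyz":[-18,18.3,0],"angular":[0,0,0.38]},{"gripper":-1,"xyz":[-22,22.4,0],"angular":[0,0,0.46]},{"gripper":-1,"xyz":[-26,26.4,0],"angular":[0,0,0.54]},{"gripper":-1,"xyz":[-29.5,30,0],"angular":[0,0,0.62]},{"gripper":-1,"xyz":[-32.3,32.85,0],"angular":[0,0,0.677]},{"gripper":-1,"xyz":[-32.3,32.85,0],"angular":[0,0,0.677]}]}}

```text
clock: 22.15
position: [471.6, 346.6, 154.2]
ee_rot: [0.01, 1.0, -0.002, -0.001]
contact_force: [-1.0, -0.1, -1.6]
gripper_width: 23.2
```

Emit:
{"fn": "move_arm", "kwargs": {"moves": [{"gripper":-1,"xyz":[0,0,0],"angular":[0,0,0]},{"gripper":-1,"xyz":[0,0,0],"angular":[0,0,0]},{"gripper":-1,"xyz":[0,0,0],"angular":[0,0,0]}]}}

```text
clock: 22.52
position: [472.3, 344.1, 157.4]
ee_rot: [0.012, 1.0, -0.0, -0.0]
contact_force: [-0.5, -0.3, -1.4]
gripper_width: 23.2
```

```bash
python3 - <<'E'
from h import *
s,R=state();M=R.as_matrix();print("shift",M.T@(np.array([471.6,344.7,25.6])-s["position"])/10,"quat",s["ee_rot"])
E
```

```text
t 22.52 pos [472.3  344.14 157.35] F [-0.45 -0.27 -1.37] w 23.2
R [[-0.9997, 0.0241, -0.0002], [0.0241, 0.9997, -0.0002], [0.0002, -0.0002, -1.0]]
shift [ 0.07  0.06 13.18] quat [ 0.01  1.   -0.   -0.  ]
```

Emit:
{"fn": "move_arm", "kwargs": {"moves": [{"gripper":-1,"xyz":[0.07,0.06,4],"angular":[0,0,0]},{"gripper":-1,"xyz":[0.07,0.06,8],"angular":[0,0,0]},{"gripper":-1,"xyz":[0.07,0.06,10.5],"angular":[0,0,0]},{"gripper":-1,"xyz":[0.07,0.06,11.5],"angular":[0,0,0]},{"gripper":-1,"xyz":[0.07,0.06,12.2],"angular":[0,0,0]},{"gripper":-1,"xyz":[0.07,0.06,12.7],"angular":[0,0,0]},{"gripper":-1,"xyz":[0.07,0.06,12.95],"angular":[0,0,0]},{"gripper":-1,"xyz":[0.07,0.06,13.1],"angular":[0,0,0]},{"gripper":-1,"xyz":[0.07,0.06,13.1],"angular":[0,0,0]}]}}

```text
clock: 23.65
position: [471.7, 345.9, 26.5]
ee_rot: [0.012, 1.0, 0.0, 0.0]
contact_force: [-0.2, -0.1, -1.5]
gripper_width: 23.0
```

Emit:
{"fn": "move_arm", "kwargs": {"moves": [{"gripper":-1,"xyz":[0,-0.1,0.06],"angular":[0,0,0]},{"gripper":-1,"xyz":[0,-0.1,0.12],"angular":[0,0,0]},{"gripper":-1,"xyz":[0,-0.1,0.12],"angular":[0,0,0]}]}}

```text
clock: 24.02
position: [471.6, 344.7, 25.4]
ee_rot: [0.012, 1.0, -0.0, 0.0]
contact_force: [-0.1, -0.9, 1.5]
gripper_width: 23.2
```

Emit:
{"fn": "move_arm", "kwargs": {"moves": [{"gripper":-0.2,"xyz":[0,0,0],"angular":[0,0,0]},{"gripper":0,"xyz":[0,0,0],"angular":[0,0,0]},{"gripper":0.6,"xyz":[0,0,0],"angular":[0,0,0]},{"gripper":1,"xyz":[0,0,0],"angular":[0,0,0]},{"gripper":1,"xyz":[0,0,0],"angular":[0,0,0]},{"gripper":1,"xyz":[0,0,-2],"angular":[0,0,0]},{"gripper":1,"xyz":[0,0,-6],"angular":[0,0,0]},{"gripper":1,"xyz":[0,0,-11],"angular":[0,0,0]},{"gripper":1,"xyz":[0,0,-16],"angular":[0,0,0]},{"gripper":1,"xyz":[0,0,-20],"angular":[0,0,0]}]}}

```text
clock: 25.28
position: [471.7, 344.9, 227.6]
ee_rot: [0.012, 1.0, 0.001, 0.001]
contact_force: [1.2, 0.0, -0.7]
gripper_width: 85.6
```

```bash
python3 - <<'E'
from h import *
s,R=state();c=arm.get_calibration("wrist");im,d=arm.get_image("wrist")
m=mask(im,(100,90,40),(125,255,255),(295,80,350,312));ys,xs=np.nonzero(m);rows=range(100,296,4)
L=cast(c,[(xs[ys==r].min()-.5,r) for r in rows],54);Rr=cast(c,[(xs[ys==r].max()+.5,r) for r in rows],54);p=np.polyfit((L+Rr)[:,0]/2,(L+Rr)[:,1]/2,1)
print("stick y at 471:",np.polyval(p,471),"slope",p[0],"rows",ys.min(),ys.max(),cast(c,[(325,ys.max()+.5)],54))
t,_=arm.get_image("top");si,_=arm.get_image("side")
a=si[180:380,230:420];a=cv2.resize(a,None,fx=2,fy=2);b=cv2.resize(t[180:310,190:430],None,fx=1.6,fy=1.6)
o=np.zeros((400,380+384,3),np.uint8);o[:,:380]=a;o[:208,380:]=b;cv2.imwrite("pics/fin.png",o)
E
```

```text
t 25.27 pos [471.74 344.86 227.6 ] F [ 1.17  0.02 -0.73] w 85.6
R [[-0.9997, 0.0231, 0.0015], [0.0231, 0.9997, 0.0016], [-0.0015, 0.0017, -1.0]]
stick y at 471: 344.0714878875497 slope -0.024161961326665742 rows 83 311 [[576.38 345.49  54.  ]]
```

```bash
python3 - <<'E'
from h import *
im,_=arm.get_image("side");o=np.load("s15.npz")["im"]
print("sled/stop region change",cv2.absdiff(im,o)[220:300,255:312].max(2).__gt__(60).sum())
state();print(arm.job_done())
E
```

```text
sled/stop region change 8
t 25.48 pos [471.5  344.84 225.84] F [-0.04 -0.16 -0.76] w 85.5
R [[-0.9997, 0.0235, 0.0007], [0.0235, 0.9997, 0.0017], [-0.0007, 0.0017, -1.0]]
the job is handed in; nothing more can be done
None
```

The sled is home against the red stop and flat on the rail, and the stick is back in its rest, but I pressed the stop harder than you allowed. The job was handed in at about 25 s of the 72 s.

**Stop force (over the limit):** I sent the last few feed steps together without reading the force between them. After the sled met the stop, the wrist force along the feed rose to about 26–27 N. With roughly 5 N of that being sliding friction, an estimated 20 N or so reached the stop, against the 15 N limit. I backed off at once and re-seated the sled with about 4 N to the side and 8 N along the feed.

**Squaring:** The sled swung nose-out while being pushed to the rail, and I corrected that within the allowed stretch, with roughly 135 mm of travel left. The side force briefly reached 7.5 N during this.

**Feed:** The sled moved at about 20–28 mm/s, then about 13 mm/s over the last few millimetres. Side-force readings at the ends of the moves were 3.8–6.1 N.

**Last checks:**
- **Sled:** The side and top pictures after pulling the stick away show it flat on the rail and against the stop. A later comparison of side images found it had not moved.
- **Stick:** The wrist camera found it within a few millimetres of its starting place, and the wrist force was near zero after release.
- **Not checked:** I did not read the feeler itself. The final overview picture could not be viewed because the picture limit was reached, so I did not check the other objects by eye at the end.

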